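# Find the rocking corner and press its shim flat

## Task

The aluminium mixer platform rocks on one corner. With the fingertips, press down on its corners one after another until you find the one that gives, then press the steel shim tab beside that corner down flat so that it stays there. Leave the other three tabs standing up, lift nothing, do not disturb the well plate, bottle and vial, and finish clear of everything.

Things in the scene. Friction and masses are not known exactly. Their poses are not given: they have to be found in the camera images.
- cradle: low grey painted chassis fixed to the desk, 164 x 252 mm and 8 mm thick, with small edge stops (tops 27 mm above the desk) that keep the platform from sliding; origin in the middle of its underside on the desk, z up. Its yaw is the yaw of the whole device. Its x axis runs from the near side to the far side, its y axis to the left.
- platform: bare aluminium mixer platform, 150 (x) x 190 (y) x 8 mm, 0.8 kg, lying loose and level on four rubber feet, top face 30 mm above the desk; origin in the middle of its underside, 22 mm above the desk, axes as the cradle's. A well plate lies on its middle.
- corner_1 (a point): the spot to press on the platform's near left (-x, +y) corner, on its top face (30 mm above the desk when level), about over a rubber foot, 15 mm in from the near or far edge and 17 mm from the side edge; moves with the platform. A sound corner stays put when pressed; the rocking one sinks about 4.5 mm under a light push of 3 to 4 N, then stops hard, and springs back when let go.
- corner_2 (a point): the spot to press on the platform's near right (-x, -y) corner, on its top face (30 mm above the desk when level), about over a rubber foot, 15 mm in from the near or far edge and 17 mm from the side edge; moves with the platform. A sound corner stays put when pressed; the rocking one sinks about 4.5 mm under a light push of 3 to 4 N, then stops hard, and springs back when let go.
- corner_3 (a point): the spot to press on the platform's far left (+x, +y) corner, on its top face (30 mm above the desk when level), about over a rubber foot, 15 mm in from the near or far edge and 17 mm from the side edge; moves with the platform. A sound corner stays put when pressed; the rocking one sinks about 4.5 mm under a light push of 3 to 4 N, then stops hard, and springs back when let go.
- corner_4 (a point): the spot to press on the platform's far right (+x, -y) corner, on its top face (30 mm above the desk when level), about over a rubber foot, 15 mm in from the near or far edge and 17 mm from the side edge; moves with the platform. A sound corner stays put when pressed; the rocking one sinks about 4.5 mm under a light push of 3 to 4 N, then stops hard, and springs back when let go.
- shim_1 (a joint): hinge of the steel shim tab at the platform's near left (-x, +y) corner, rad: about 0 = tab standing up at 26 degrees, 0.45 = pressed flat (level, hard stop). Stiff hinge: takes about 5 N at the pressing spot and stays where it is left. Its pin lies along the cradle's x axis, 109 mm sideways from the cradle's middle, 19 mm above the desk. Flat, its inner nose carries the corner.
- shim_1_press (a point): the spot to press on the upper face of the shim tab at the near left (-x, +y) corner, on its middle line, 34 mm out from its hinge; moves with the tab. The tab is a steel leaf 26 mm wide, 4 mm thick, round-ended, sticking out sideways from the platform (along the cradle's y axis) to 53 mm from its hinge. This spot is about 36 mm above the desk with the tab up, 21 mm with it flat.
- shim_2 (a joint): hinge of the steel shim tab at the platform's near right (-x, -y) corner, rad: about 0 = tab standing up at 26 degrees, 0.45 = pressed flat (level, hard stop). Stiff hinge: takes about 5 N at the pressing spot and stays where it is left. Its pin lies along the cradle's x axis, 109 mm sideways from the cradle's middle, 19 mm above the desk. Flat, its inner nose carries the corner.
- shim_2_press (a point): the spot to press on the upper face of the shim tab at the near right (-x, -y) corner, on its middle line, 34 mm out from its hinge; moves with the tab. The tab is a steel leaf 26 mm wide, 4 mm thick, round-ended, sticking out sideways from the platform (along the cradle's y axis) to 53 mm from its hinge. This spot is about 36 mm above the desk with the tab up, 21 mm with it flat.
- shim_3 (a joint): hinge of the steel shim tab at the platform's far left (+x, +y) corner, rad: about 0 = tab standing up at 26 degrees, 0.45 = pressed flat (level, hard stop). Stiff hinge: takes about 5 N at the pressing spot and stays where it is left. Its pin lies along the cradle's x axis, 109 mm sideways from the cradle's middle, 19 mm above the desk. Flat, its inner nose carries the corner.
- shim_3_press (a point): the spot to press on the upper face of the shim tab at the far left (+x, +y) corner, on its middle line, 34 mm out from its hinge; moves with the tab. The tab is a steel leaf 26 mm wide, 4 mm thick, round-ended, sticking out sideways from the platform (along the cradle's y axis) to 53 mm from its hinge. This spot is about 36 mm above the desk with the tab up, 21 mm with it flat.
- shim_4 (a joint): hinge of the steel shim tab at the platform's far right (+x, -y) corner, rad: about 0 = tab standing up at 26 degrees, 0.45 = pressed flat (level, hard stop). Stiff hinge: takes about 5 N at the pressing spot and stays where it is left. Its pin lies along the cradle's x axis, 109 mm sideways from the cradle's middle, 19 mm above the desk. Flat, its inner nose carries the corner.
- shim_4_press (a point): the spot to press on the upper face of the shim tab at the far right (+x, -y) corner, on its middle line, 34 mm out from its hinge; moves with the tab. The tab is a steel leaf 26 mm wide, 4 mm thick, round-ended, sticking out sideways from the platform (along the cradle's y axis) to 53 mm from its hinge. This spot is about 36 mm above the desk with the tab up, 21 mm with it flat.
- pad_a: one of the four black rubber feet on the cradle, 22 mm across and 14 mm high, each under one corner of the platform; which foot stands at which corner is mixed afresh each time. One of the four has gone soft, so the corner above it rocks; they look alike. Origin in the middle of its underside, 8 mm above the desk.
- pad_b: one of the four black rubber feet on the cradle, 22 mm across and 14 mm high, each under one corner of the platform; which foot stands at which corner is mixed afresh each time. One of the four has gone soft, so the corner above it rocks; they look alike. Origin in the middle of its underside, 8 mm above the desk.
- pad_c: one of the four black rubber feet on the cradle, 22 mm across and 14 mm high, each under one corner of the platform; which foot stands at which corner is mixed afresh each time. One of the four has gone soft, so the corner above it rocks; they look alike. Origin in the middle of its underside, 8 mm above the desk.
- pad_d: one of the four black rubber feet on the cradle, 22 mm across and 14 mm high, each under one corner of the platform; which foot stands at which corner is mixed afresh each time. One of the four has gone soft, so the corner above it rocks; they look alike. Origin in the middle of its underside, 8 mm above the desk.
- well_plate: bystander: small loose well plate, 112 x 79 x 7 mm, lying on the middle of the platform, long side along the platform's y axis; origin in the middle of its underside
- dropper_bottle: bystander: loose plastic dropper bottle, 33 mm across, 80 mm tall, standing on the desk behind the device; origin in the middle of its underside
- vial: bystander: loose sample vial, 14 mm across, 42 mm tall, standing on the desk in front of the device; origin in the middle of its underside
Not all that is in view belongs to the job. There is more than one size of the platform; the one meant has the size given above.

How it is judged:
On the way, in this order (a step that is already met when the one before it is completed fails the run):
1. the rocking corner has been pushed down by at least 3 mm, with all four shim tabs still up (height (world z) of any of corner_1, corner_2, corner_3, corner_4 below 0.027 m and value of joint each of shim_1, shim_2, shim_3, shim_4 below 0.2 rad), for 0.05 s.
2. the shim tab of that corner has been pressed flat (((horizontal distance between pad_c and corner_1 below 0.035 m and value of joint shim_1 above 0.39 rad) or (horizontal distance between pad_c and corner_2 below 0.035 m and value of joint shim_2 above 0.39 rad) or (horizontal distance between pad_c and corner_3 below 0.035 m and value of joint shim_3 above 0.39 rad) or (horizontal distance between pad_c and corner_4 below 0.035 m and value of joint shim_4 above 0.39 rad))), for 0.2 s.
At the end, for the whole second after the job is handed in: the shim tab at the rocking corner is flat (within 0.06 rad of level), the other three tabs still stand (pressed by less than 0.2 rad), and the platform lies level (within 0.02 rad) and still on its feet, the mended corner within 2 mm of its height (((horizontal distance between pad_c and corner_1 below 0.035 m and value of joint shim_1 above 0.39 rad and height (world z) of corner_1 above 0.028 m) or (horizontal distance between pad_c and corner_2 below 0.035 m and value of joint shim_2 above 0.39 rad and height (world z) of corner_2 above 0.028 m) or (horizontal distance between pad_c and corner_3 below 0.035 m and value of joint shim_3 above 0.39 rad and height (world z) of corner_3 above 0.028 m) or (horizontal distance between pad_c and corner_4 below 0.035 m and value of joint shim_4 above 0.39 rad and height (world z) of corner_4 above 0.028 m)) and not ((not (horizontal distance between pad_c and corner_1 below 0.035 m) and value of joint shim_1 above 0.2 rad) or (not (horizontal distance between pad_c and corner_2 below 0.035 m) and value of joint shim_2 above 0.2 rad) or (not (horizontal distance between pad_c and corner_3 below 0.035 m) and value of joint shim_3 above 0.2 rad) or (not (horizontal distance between pad_c and corner_4 below 0.035 m) and value of joint shim_4 above 0.2 rad)) and angle between platform's own z axis and vertical below 0.02 rad and horizontal distance between platform and cradle below 0.006 m and linear speed of platform below 0.01 m/s); the robot touches nothing.
It fails at once if the shim tab of a sound corner pressed down (more than 0.2 rad) ((not (horizontal distance between pad_c and corner_1 below 0.035 m) and value of joint shim_1 above 0.2 rad) or (not (horizontal distance between pad_c and corner_2 below 0.035 m) and value of joint shim_2 above 0.2 rad) or (not (horizontal distance between pad_c and corner_3 below 0.035 m) and value of joint shim_3 above 0.2 rad) or (not (horizontal distance between pad_c and corner_4 below 0.035 m) and value of joint shim_4 above 0.2 rad)).
It fails at once if the platform lifted (height (world z) of platform above 0.032 m).
It fails at once if the well plate lifted, or pushed more than 25 mm (height (world z) of well_plate above 0.045 m or distance of well_plate from where it was at the start of the episode above 0.025 m).
It fails at once if the bottle or vial moved more than 25 mm or knocked over (distance of any of dropper_bottle, vial from where it was at the start of the episode above 0.025 m or angle between any of dropper_bottle, vial's own z axis and vertical above 0.5 rad).
It also fails if it takes over 58 s, if anything falls off the work surface, if the arm or the gripper's body presses on something with over 40 N, if the wrist force passes 120 N, or if a joint passes its speed limit or range.

## Robot

A 6-joint arm with a two-finger parallel gripper is mounted at the origin on a cart in front of the work surface, level with it; the furniture and walls round the work are solid. World frame = base frame: x ahead of the robot, y to its left, z up, the work surface at z = 0. Lengths are in m, angles in rad, forces in N, time in s.
With the tool pointing down it reaches from about 0.225 to 0.875 m from the base axis. Payload 3.4 kg.
Tool frame: the origin (TCP) lies midway between the tips of the shut fingers; the grasp point (between the pads) lies 19 mm behind it; x points along the fingers, y is the direction in which the jaws open and shut, and the axes are right-handed (so a half turn about x gives the same grasp; the last joint's range is limited). The gripper opens to 85 mm and grips with 20 to 120 N. Pads are 22 mm wide; open, the fingers measure 114 mm over their backs; the gripper's body (76 mm by 85 mm) begins 54 mm behind the grasp point. The pads swing forward as they close: fully open they stand 13 mm farther back than shut.
Start: joints at [1.057, 0.276, 1.505, -0, 1.361, -0.121], TCP at [0.22, 0.531, 0.231] pointing down, gripper open.
Joint ranges: [-2.89, 2.89], [-0.75, 2.08], [0.22, 2.7], [-1.18, 4.32], [0.11, 2.71], [-2.7, 2.7]. Speed limits (rad/s): [2.57, 2.57, 3.14, 3.14, 3.14, 3.14].

## Interface

Orientations are given as a unit quaternion [w, x, y, z].
In Python, from rig import manip, get_image, get_calibration, ticket gives the robot as it stands. The module is installed in compiled form; this text tells all that it offers.
- The arm moves only by the tool arm_command, never from a script. Its argument "series" is text: rows parted by semicolons, each of 7 numbers parted by spaces: the shift along the tool's x, y, z in units of 0.1 m (1.0 is 0.1 m), then the turn, a rotation vector about the tool's x, y, z in units of pi rad (1.0 is pi rad), then the opening, from -1 (shut) to 1 (fully open), so that 0 is half open. In form: tx ty tz rx ry rz claw; .... A call has 1 to 12 rows; each row shifts and turns the commanded pose from where the row before left it, along the tool's axes as they then stand; what a row does not reach is not made up. A row lasts 1/12 s, in which the tool goes at most 41.7 mm and 7.16 degrees, less where a joint would pass 70% of its speed; a pose out of reach is approached as far as the arm can. A call with a number of a shift or a turn outside -1 to 1 is refused whole. A call with a gripper value outside its range is refused whole. The fingers move at their own pace and stop on an object; "squeeze" is the grip in N (left out, the last holds). Time passes only in rows, so rows that do not move let the fingers close. It gives the time, the measured TCP pose, the force and the opening at its end, in the units of the state.
- manip.get_state(): the state, without advancing time (a new reading comes with each control period).
- get_image(name): name is "scene" or "side" or "wrist"; returns the picture (400x640x3 uint8, red, green, blue); there is no depth.
- get_calibration(name): a dict with "fx", "fy", "cx", "cy" (pixels), "D" ([k1, k2, p1, p2, k3] as OpenCV has them; the pictures are not rectified), "cam_to_world" (4x4, takes a point from camera to world coordinates); the wrist camera has in their place "tool_from_camera" (4x4, takes a point from camera to tool coordinates, whose origin is the TCP and whose axes are the tool frame's). Camera axes: x right, y down, z forward; pixel columns grow to the right and rows downward; lengths in m; the calibration is good to about 2 mm. A picture is of the moment at which its call begins: read the wrist's pose just before it. get_calibration takes no time and is no camera call.
- ticket.sign_off(): hands the job in, once; it reports no verdict.
The state is a dict: "clock": time; "qpos": joint angles; "qd": joint speeds; "effort": joint torques, N m; "position": TCP position; "ee_rot": TCP orientation; "contact_force": force on the tool from outside, world axes, zero at the start; "moment": the same for the moment, N m; "width": finger opening in m.
Only numpy, scipy, OpenCV 4.12 (cv2) and the standard library are available. Lean on these libraries where they do the work, as an engineer would, in place of code of your own. Each camera call takes 0.05 s, during which the arm holds its last target. There are 200 camera calls.

## Working session

There is one attempt and no reset: what is moved stays moved. The work goes in short steps, Python scripts to look and compute and a tool call to move; the robot and the scene stay as the last step left them, time stands still between calls to the robot, and variables do not carry over. Pictures are saved under pics/ and viewed, about 8 in all and at most 12, crops included, and the job is handed in when it is done.

Besides the shell and the picture viewer there is one more tool, called after ">>>" as name(argument=value, ...) on one line, values as JSON. arm_command: Moves the arm, as the interface text tells. Shifts and turns lie within -1 to 1; 1 stands for 0.1 m of shift or pi rad of turn. Its arguments: {"type":"object","properties":{"series":{"type":"string"},"squeeze":{"type":"number"}},"required":["series"]}

```bash
mkdir -p pics; python3 - <<'E'
from rig import manip,get_image,get_calibration
import cv2,numpy as np
s=manip.get_state();print({k:np.round(v,4).tolist() for k,v in s.items()})
for n in("scene","side","wrist"):
    im=get_image(n);np.save(n+"0.npy",im);cv2.imwrite(f"pics/{n}0.png",im[:,:,::-1])
    c=get_calibration(n);print(n,{k:np.round(v,4).tolist() for k,v in c.items()})
E
```

```text
{'clock': 0.0, 'qpos': [1.057, 0.2766, 1.5061, -0.0, 1.3607, -0.121], 'qd': [0.0024, 0.0002, -0.0027, -0.0005, -0.0006, -0.0012], 'effort': [0.0004, -41.6785, -24.5802, -0.0004, 0.0111, -0.0], 'position': [0.2198, 0.5307, 0.2304], 'ee_rot': [0.6933, 0.1374, 0.6937, -0.1386], 'contact_force': [-0.0763, -0.8653, -0.2011], 'moment': [0.0296, -0.0195, -0.0107], 'width': 0.0855}
scene {'fx': 362.3896, 'fy': 362.3896, 'cx': 318.1568, 'cy': 198.6922, 'D': [-0.083, 0.0, 0.0, 0.0, 0.0], 'cam_to_world': [[0.7533, -0.2954, 0.5876, 0.0564], [-0.6577, -0.3351, 0.6746, -0.5514], [-0.0024, -0.8947, -0.4467, 0.4544], [0.0, 0.0, 0.0, 1.0]]}
side {'fx': 501.5488, 'fy': 501.5488, 'cx': 310.8801, 'cy': 191.9152, 'D': [0.027, 0.0, 0.0, 0.0, 0.0], 'cam_to_world': [[0.9947, -0.0554, 0.0866, 0.4709], [-0.1012, -0.3843, 0.9176, -0.8519], [-0.0176, -0.9215, -0.3879, 0.4326], [0.0, 0.0, 0.0, 1.0]]}
wrist {'fx': 284.5086, 'fy': 284.5086, 'cx': 321.7046, 'cy': 194.6249, 'D': [-0.0426, 0.0, 0.0, 0.0, 0.0], 'tool_from_camera': [[-0.0, -0.2868, 0.958, -0.143], [1.0, -0.0001, -0.0, -0.0003], [0.0001, 0.958, 0.2868, -0.0733], [0.0, 0.0, 0.0, 1.0]]}
```

View pics/scene0.png

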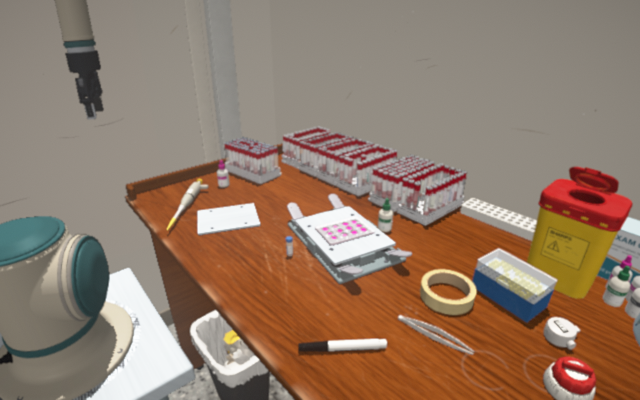

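View pics/side0.png

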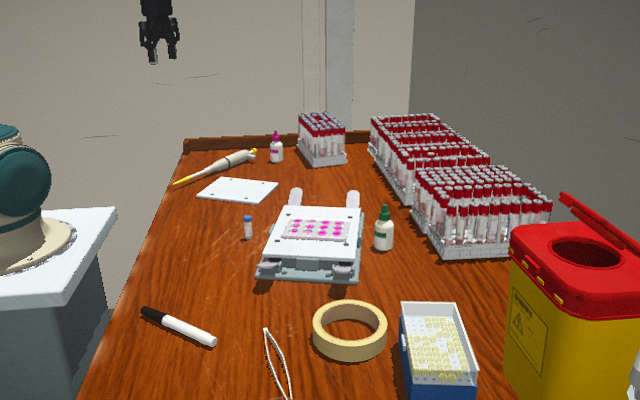

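The scene view shows two candidates. The white plate lying flat on the desk, at scene (228,218) / side (238,190), has no well plate or tabs. The device at scene (345,237) / side (313,240) has the well plate and four tabs, so I choose the device. The vial is at side (248,228), the bottle at (384,228). Next, a close crop to check.

```bash
python3 - <<'E'
import cv2
a=cv2.imread("pics/side0.png")[175:295,235:405];b=cv2.imread("pics/scene0.png")[185:295,270:425]
cv2.imwrite("pics/c1.png",cv2.vconcat([cv2.resize(a,(420,296),interpolation=2),cv2.resize(b,(420,298),interpolation=2)]))
a=cv2.resize(a,(0,0),fx=4.6,fy=4.6,interpolation=cv2.INTER_CUBIC);cv2.imwrite("pics/c1.png",a)
E
```

```text
(no output)
```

View pics/c1.png

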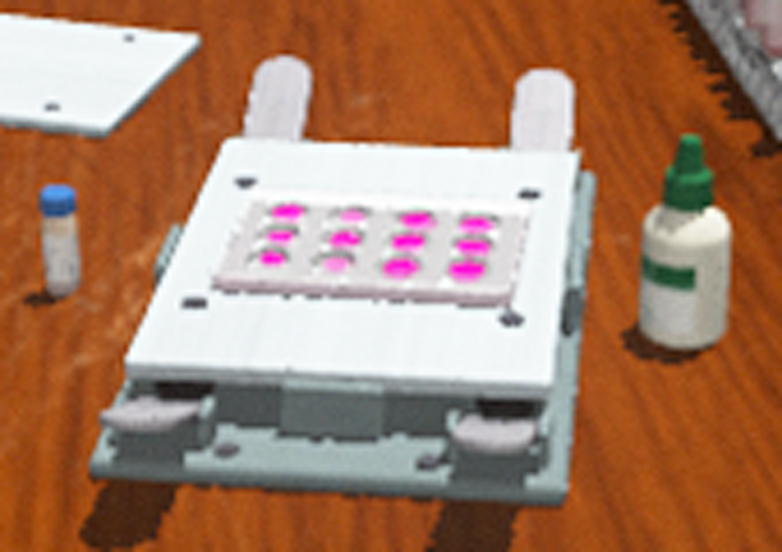

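The crop shows the platform with well plate. Its top corners in the full side picture: NL (284,205.5), FL (361,208), NR (263,253.5), FR (355.5,257.5). The vial and bottle stand clear at the near and far sides.

```bash
cat >h.py <<'E'
import numpy as np,cv2
from rig import manip,get_image,get_calibration
from scipy.spatial.transform import Rotation as R
def rot(q): return R.from_quat([q[1],q[2],q[3],q[0]])
def T(n,s=None):
    c=get_calibration(n)
    if n!="wrist": return c,np.array(c["cam_to_world"])
    M=np.eye(4);M[:3,:3]=rot(s["ee_rot"]).as_matrix();M[:3,3]=s["position"]
    return c,M@np.array(c["tool_from_camera"])
def K(c): return np.array([[c["fx"],0,c["cx"]],[0,c["fy"],c["cy"]],[0,0,1]])
def cast(n,px,z,s=None):
    c,M=T(n,s);u=cv2.undistortPoints(np.array(px,float).reshape(-1,1,2),K(c),np.array(c["D"],float)).reshape(-1,2)
    d=np.c_[u,np.ones(len(u))]@M[:3,:3].T;o=M[:3,3]
    return o+d*((z-o[2])/d[:,2])[:,None]
def proj(n,P,s=None):
    c,M=T(n,s);W=np.linalg.inv(M);r,_=cv2.Rodrigues(W[:3,:3])
    return cv2.projectPoints(np.array(P,float),r,W[:3,3],K(c),np.array(c["D"],float))[0].reshape(-1,2)
def toolmove(s,p): # world target -> tool-axes shift units
    return rot(s["ee_rot"]).inv().apply(np.array(p)-s["position"])*10
E
python3 - <<'E'
from h import *
P=cast("side",[(284.3,205.4),(361,208),(263.3,253.5),(355.6,257.5)],.03)
print(P.round(4));NL,FL,NR,FR=P[:,:2]
print("sizes",[np.linalg.norm(x).round(4) for x in(FL-NL,FR-NR,NL-NR,FL-FR)])
yx=(FL+FR-NL-NR)/2; yy=(NL+FL-NR-FR)/2
print("yaw",np.arctan2(yx[1],yx[0]),np.arctan2(-yy[0],yy[1]),"c",P.mean(0))
print(cast("side",[(248,238),(384,248)],0))
s=manip.get_state();print(rot(s["ee_rot"]).as_matrix().round(3))
E
```

```text
[[ 0.5026  0.0404  0.03  ]
 [ 0.6478  0.0078  0.03  ]
 [ 0.4592 -0.1423  0.03  ]
 [ 0.6035 -0.1742  0.03  ]]
sizes [np.float64(0.1488), np.float64(0.1478), np.float64(0.1879), np.float64(0.1873)]
yaw -0.21908871041953867 -0.23572371658943292 c [ 0.5532847  -0.06705737  0.03      ]
[[ 0.43124844 -0.02869494  0.        ]
 [ 0.66842596 -0.09797244  0.        ]]
[[-0.001  0.383  0.924]
 [-0.001  0.924 -0.383]
 [-1.    -0.001 -0.   ]]
```

>>> arm_command(series="0 -0.22 0.29 0 0 0 -1;0 -0.22 0.29 0 0 0 -1;0 -0.22 0.29 0 0 0 -1;0 -0.22 0.29 0 0 0 -1;0 -0.22 0.29 0 0 0 -1;0 -0.22 0.29 0 0 0 -1;0 -0.22 0.29 0 0 0 -1;0 -0.22 0.29 0 0 0 -1;0 -0.22 0.29 0 0 0 -1;0 -0.22 0.25 0 0 0 -1;0 0 0 -0.0265 0 0 -1;0 0 0 -0.0265 0 0 -1", squeeze=30)

```text
clock: 1.15
position: [0.4009, 0.2165, 0.2311]
ee_rot: [0.702, 0.08, 0.703, -0.08]
contact_force: [-0.1, -0.9, -0.2]
width: -0.0001
```

```bash
cat >plan.py <<'E'
from h import *
C=np.array([.5533,-.067]);yaw=-.228
def W(x,y,z): 
    c,s=np.cos(yaw),np.sin(yaw);return np.array([C[0]+c*x-s*y,C[1]+s*x+c*y,z])
co={1:(-.060,.078),2:(-.060,-.078),3:(.060,.078),4:(.060,-.078)}
sh={1:(-.060,.143),2:(-.060,-.143),3:(.060,.143),4:(.060,-.143)}
E
python3 - <<'E'
from plan import *
s=manip.get_state();print(s["clock"],s["position"],s["width"],s["contact_force"],rot(s["ee_rot"]).as_matrix().round(3).tolist())
print(toolmove(s,W(*co[1],.15)).round(3))
im=get_image("wrist");cv2.imwrite("pics/w1.png",im[:,:,::-1])
E
```

```text
1.15 [0.40094033 0.21653586 0.2311055 ] -8.491871269944906e-05 [-0.07306828 -0.92236658 -0.16148232] [[-0.0, 0.225, 0.974], [-0.0, 0.974, -0.225], [-1.0, -0.0, -0.0]]
[ 0.811 -1.639  1.523]
```

View pics/w1.png

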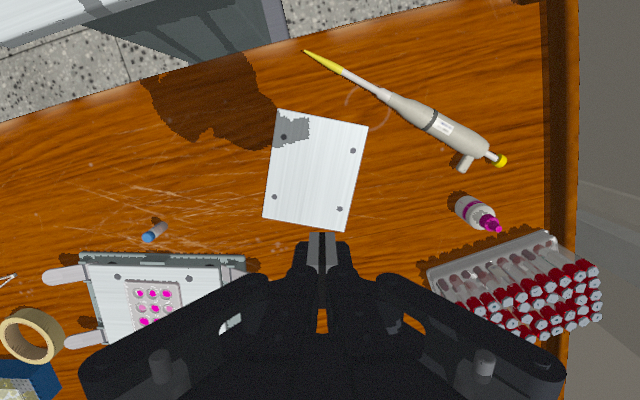

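The wrist view looks back toward the robot. The device is at lower left with its near edge level in the picture, so the yaw matches. The vial is at (150,236) and the decoy plate at (315,170). Next I go over corner 1.

>>> arm_command(series="0.1 -0.205 0.19 0 0 0 -1;0.1 -0.205 0.19 0 0 0 -1;0.1 -0.205 0.19 0 0 0 -1;0.1 -0.205 0.19 0 0 0 -1;0.1 -0.205 0.19 0 0 0 -1;0.1 -0.205 0.19 0 0 0 -1;0.1 -0.205 0.19 0 0 0 -1;0.11 -0.205 0.193 0 0 0 -1;0.33 0 0 0 0 0 -1;0.33 0 0 0 0 0 -1;0.34 0 0 0 0 0 -1;0 0 0 0 0 0 -1")

```text
clock: 2.2
position: [0.5065, 0.025, 0.0448]
ee_rot: [0.698, 0.08, 0.707, -0.08]
contact_force: [-1.8, 1.2, -0.3]
width: 0.0001
```

```bash
python3 - <<'E'
from plan import *
s=manip.get_state();print(s["clock"],s["position"],s["contact_force"])
print(toolmove(s,W(*co[1],.03)).round(3))
im=get_image("side");cv2.imwrite("pics/s1.png",cv2.resize(im[130:300,220:430,::-1],(0,0),fx=3.5,fy=3.5,interpolation=2))
E
```

```text
2.2 [0.50654511 0.02497031 0.04479148] [-1.77481905  1.22465362 -0.25991092]
[ 0.147 -0.01   0.065]
```

View pics/s1.png

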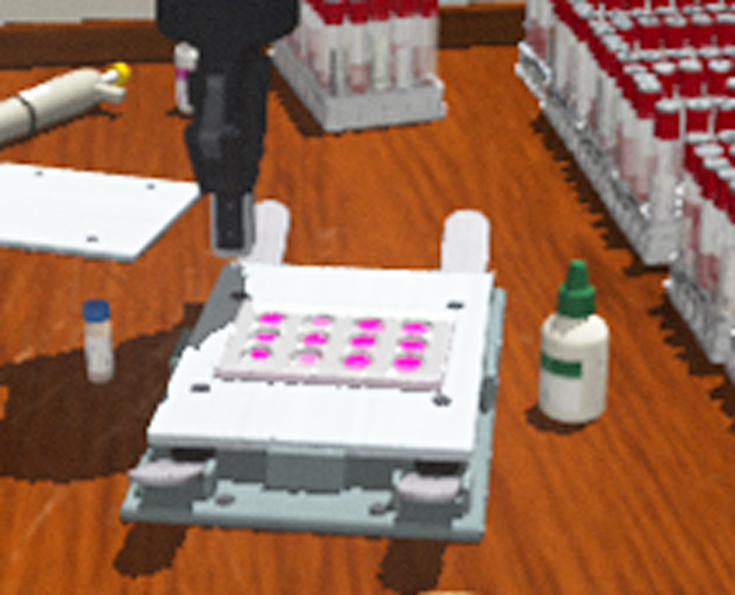

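The shut fingertips, at crop (233,252), hang just above the near left corner, with the tab clear beyond. I correct 6 mm and go down slowly.

>>> arm_command(series="0.0 0 0.06 0 0 0 -1;0.08 0 0 0 0 0 -1;0 0 0 0 0 0 -1;0 0 0 0 0 0 -1;0 0 0 0 0 0 -1")

```text
clock: 2.67
position: [0.5182, 0.0233, 0.0433]
ee_rot: [0.703, 0.08, 0.702, -0.08]
contact_force: [-0.2, 0.0, 0.6]
width: 0.0003
```

```bash
python3 - <<'E'
from plan import *
s=manip.get_state();print(s["clock"],s["position"],s["contact_force"],rot(s["ee_rot"]).as_matrix().round(3)[:,0])
print([ (k,toolmove(s,W(*co[k],.03)).round(3)) for k in co])
print(proj("side",[[.5065,.025,.0448],W(*co[1],.03)]))
E
```

```text
2.6667 [0.51819966 0.02327294 0.04333944] [-0.22520778  0.01565957  0.60846706] [ 0.002 -0.    -1.   ]
[(1, array([ 0.133, -0.02 , -0.054])), (2, array([ 0.133, -1.58 , -0.057])), (3, array([ 0.136, -0.022,  1.146])), (4, array([ 0.135, -1.582,  1.143]))]
[[286.48229721 201.53040267]
 [289.951371   208.91985196]]
```

>>> arm_command(series="0.05 0 -0.05 0 0 0 -1;0.05 0 0 0 0 0 -1;0.01 0 0 0 0 0 -1;0.01 0 0 0 0 0 -1;0 0 0 0 0 0 -1;0 0 0 0 0 0 -1")

```text
clock: 3.17
position: [0.5129, 0.0243, 0.0302]
ee_rot: [0.703, 0.08, 0.702, -0.08]
contact_force: [0.3, 0.1, 0.1]
width: 0.0002
```

>>> arm_command(series="0.01 0 0 0 0 0 -1;0.01 0 0 0 0 0 -1;0.01 0 0 0 0 0 -1;0 0 0 0 0 0 -1;0 0 0 0 0 0 -1")

```text
clock: 3.58
position: [0.5131, 0.0243, 0.0299]
ee_rot: [0.703, 0.08, 0.702, -0.08]
contact_force: [-4.6, -0.7, 21.1]
width: 0.0004
```

Corner 1 is sound: 21 N and no sinking. On to corner 2.

>>> arm_command(series="-0.35 0 0 0 0 0 -1;0 -0.31 0 0 0 0 -1;0 -0.31 0 0 0 0 -1;0 -0.31 0 0 0 0 -1;0 -0.32 0 0 0 0 -1;0 -0.32 0 0 0 0 -1;0 0 0 0 0 0 -1;0.2 0 0 0 0 0 -1;0 0 0 0 0 0 -1;0 0 0 0 0 0 -1;0 0 0 0 0 0 -1")

```text
clock: 4.5
position: [0.4777, -0.1282, 0.0425]
ee_rot: [0.703, 0.08, 0.703, -0.08]
contact_force: [-0.3, 0.8, 0.3]
width: 0.0
```

```bash
python3 - <<'E'
from plan import *
s=manip.get_state();print(s["clock"],s["position"],s["contact_force"],rot(s["ee_rot"]).as_matrix().round(3)[:,0])
print([ (k,toolmove(s,W(*co[k],.03)).round(3)) for k in co])
E
```

```text
4.5 [ 0.47766334 -0.12819408  0.04246486] [-0.31726777  0.80168144  0.31395237] [-0.  0. -1.]
[(1, array([0.125, 1.547, 0.002])), (2, array([ 0.125, -0.013, -0.002])), (3, array([0.125, 1.544, 1.202])), (4, array([ 0.124, -0.016,  1.198]))]
```

>>> arm_command(series="0.06 0 0 0 0 0 -1;0.05 0 0 0 0 0 -1;0.01 0 0 0 0 0 -1;0 0 0 0 0 0 -1;0 0 0 0 0 0 -1")

```text
clock: 4.92
position: [0.4775, -0.1285, 0.0303]
ee_rot: [0.703, 0.08, 0.703, -0.08]
contact_force: [-0.2, -0.6, 0.1]
width: -0.0
```

>>> arm_command(series="0.01 0 0 0 0 0 -1;0.01 0 0 0 0 0 -1;0.01 0 0 0 0 0 -1;0 0 0 0 0 0 -1;0 0 0 0 0 0 -1")

```text
clock: 5.33
position: [0.4775, -0.1287, 0.0274]
ee_rot: [0.703, 0.08, 0.703, -0.08]
contact_force: [-0.7, 1.1, 2.2]
width: 0.0
```

Corner 2 gives: it sank 2.7 mm at 2 N. I press about 1.5 mm further to pass 3 mm.

>>> arm_command(series="0.01 0 0 0 0 0 -1;0.01 0 0 0 0 0 -1;0 0 0 0 0 0 -1;0 0 0 0 0 0 -1;0 0 0 0 0 0 -1")

```text
clock: 5.75
position: [0.4775, -0.1287, 0.0258]
ee_rot: [0.703, 0.08, 0.703, -0.08]
contact_force: [-2.4, 0.8, 7.5]
width: -0.0002
```

>>> arm_command(series="0.005 0 0 0 0 0 -1;0 0 0 0 0 0 -1;0 0 0 0 0 0 -1;0 0 0 0 0 0 -1")

```text
clock: 6.08
position: [0.4775, -0.1287, 0.0257]
ee_rot: [0.703, 0.08, 0.702, -0.08]
contact_force: [-2.6, 1.0, 10.2]
width: -0.0003
```

Step 1 is done: 4.3 mm down to a hard stop at 10 N. Lift and move out over shim_2.

>>> arm_command(series="-0.3 0 0 0 0 0 -1;-0.25 0 0 0 0 0 -1;0 0 0 0 0 0 -1;0 -0.33 0 0 0 0 -1;0 -0.33 0 0 0 0 -1;0 0 0 0 0 0 -1;0 0 0 0 0 0 -1;0 0 0 0 0 0 -1")

```text
clock: 6.75
position: [0.4622, -0.1925, 0.0791]
ee_rot: [0.702, 0.081, 0.703, -0.08]
contact_force: [0.3, -0.2, 0.5]
width: -0.0002
```

```bash
python3 - <<'E'
from plan import *
s=manip.get_state();print(s["clock"],s["position"],s["contact_force"])
print(toolmove(s,W(*sh[2],.036)).round(3), proj("side",[s["position"],W(*sh[2],.036),W(*sh[2],.021)])-[200,150])
im=get_image("side");cv2.imwrite("pics/s2.png",cv2.resize(im[150:300,200:410,::-1],(0,0),fx=3.5,fy=3.5,interpolation=2))
E
```

```text
6.75 [ 0.46220324 -0.19252576  0.07907934] [ 0.26073102 -0.17542475  0.48086466]
[ 0.431 -0.002  0.004] [[ 64.01372892  91.21125319]
 [ 65.7527478  116.4822702 ]
 [ 66.2633919  125.00998379]]
```

View pics/s2.png

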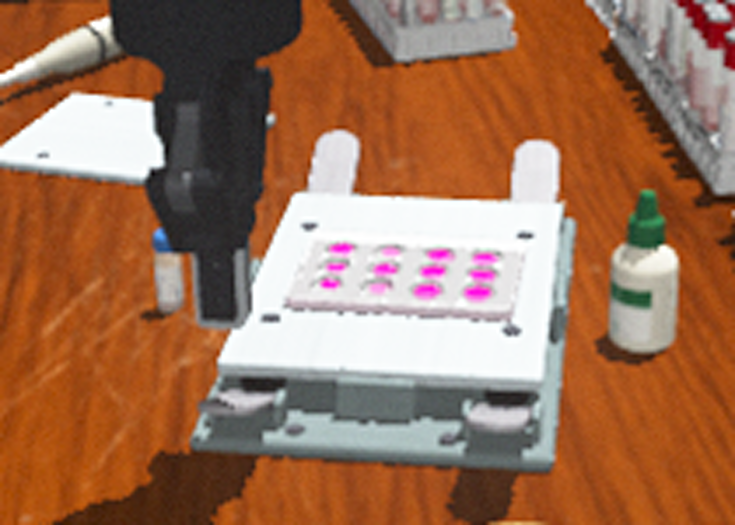

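Tab 2's leaf is centred at crop (238,402), i.e. px (68,115), against the predicted (66,116.5). That is good, so I shift 3 mm and descend.

>>> arm_command(series="0.2 0 0.03 0 0 0 -1;0.18 0 0 0 0 0 -1;0.03 0 0 0 0 0 -1;0.03 0 0 0 0 0 -1;0.02 0 0 0 0 0 -1;0.02 0 0 0 0 0 -1;0.02 0 0 0 0 0 -1;0 0 0 0 0 0 -1;0 0 0 0 0 0 -1")

```text
clock: 7.55
position: [0.4657, -0.1937, 0.03]
ee_rot: [0.703, 0.08, 0.702, -0.08]
contact_force: [-1.1, -0.5, 2.6]
width: 0.0003
```

>>> arm_command(series="0.02 0 0 0 0 0 -1;0.02 0 0 0 0 0 -1;0.02 0 0 0 0 0 -1;0 0 0 0 0 0 -1;0 0 0 0 0 0 -1")

```text
clock: 7.97
position: [0.466, -0.1936, 0.0236]
ee_rot: [0.703, 0.08, 0.702, -0.08]
contact_force: [0.3, -1.2, 0.5]
width: -0.0
```

>>> arm_command(series="0.02 0 0 0 0 0 -1;0.01 0 0 0 0 0 -1;0 0 0 0 0 0 -1;0 0 0 0 0 0 -1;0 0 0 0 0 0 -1")

```text
clock: 8.38
position: [0.466, -0.1938, 0.0211]
ee_rot: [0.703, 0.08, 0.702, -0.08]
contact_force: [-0.9, -1.1, 5.0]
width: 0.0004
```

```bash
python3 - <<'E'
from plan import *
s=manip.get_state();print(s["clock"],s["position"],s["contact_force"])
im=get_image("side");cv2.imwrite("pics/s3.png",cv2.resize(im[180:300,230:390,::-1],(0,0),fx=4.5,fy=4.5,interpolation=2))
E
```

```text
8.3833 [ 0.46598104 -0.19377381  0.02108047] [-0.87856689 -1.08135214  5.03382224]
```

View pics/s3.png

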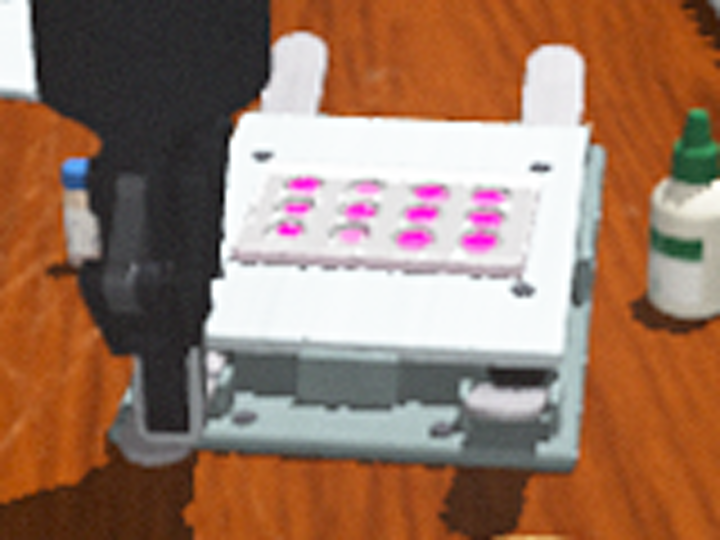

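The fingers at (168,430) stand on tab 2, whose round end now shows at (155,450), nearly flat. I press against the stop.

>>> arm_command(series="0.01 0 0 0 0 0 -1;0.01 0 0 0 0 0 -1;0.01 0 0 0 0 0 -1;0 0 0 0 0 0 -1;0 0 0 0 0 0 -1;0 0 0 0 0 0 -1")

```text
clock: 8.93
position: [0.4662, -0.1938, 0.0204]
ee_rot: [0.703, 0.08, 0.702, -0.08]
contact_force: [-5.6, 1.1, 24.6]
width: 0.0001
```

Hard stop at 24.6 N with the TCP at 20.4 mm. Retreat straight up and back, away from the vial.

>>> arm_command(series="-0.15 0 0 0 0 0 -1;-0.35 0 0 0 0 0 -1;-0.35 0 0 0 0 0 -1;-0.35 0 0 0 0 0 -1;-0.3 -0.2 0 0 0 0 -1;0 -0.3 0 0 0 0 -1;0 -0.3 0 0 0 0 -1;0 -0.3 0 0 0 0 -1;0 0 0 0 0 0 -1;0 0 0 0 0 0 -1;0 0 0 0 0 0 -1;0 0 0 0 0 0 -1")

```text
clock: 9.93
position: [0.4408, -0.2994, 0.1672]
ee_rot: [0.702, 0.08, 0.703, -0.079]
contact_force: [0.5, 0.8, -0.2]
width: -0.0003
```

```bash
python3 - <<'E'
from plan import *
s=manip.get_state();print(s["clock"],s["position"],s["contact_force"])
print((proj("side",[W(*sh[2],.021),W(*sh[2],.036),W(-.06,-.162,.021),W(-.06,-.157,.044)])-[230,170])*4.5)
im=get_image("scene");a=cv2.resize(im[180:290,270:425,::-1],(720,511),interpolation=2)
im=get_image("side");b=cv2.resize(im[170:300,230:405,::-1],(787,585),interpolation=2)
cv2.imwrite("pics/s4.png",b);cv2.imwrite("pics/s5.png",a)
E
```

```text
9.9333 [ 0.44080803 -0.29941737  0.16718486] [ 0.52296664  0.83484388 -0.19839625]
[[163.18526356 472.54492706]
 [160.88736511 434.17021589]
 [151.2269151  503.55057686]
 [150.72717816 435.41314403]]
```

View pics/s4.png

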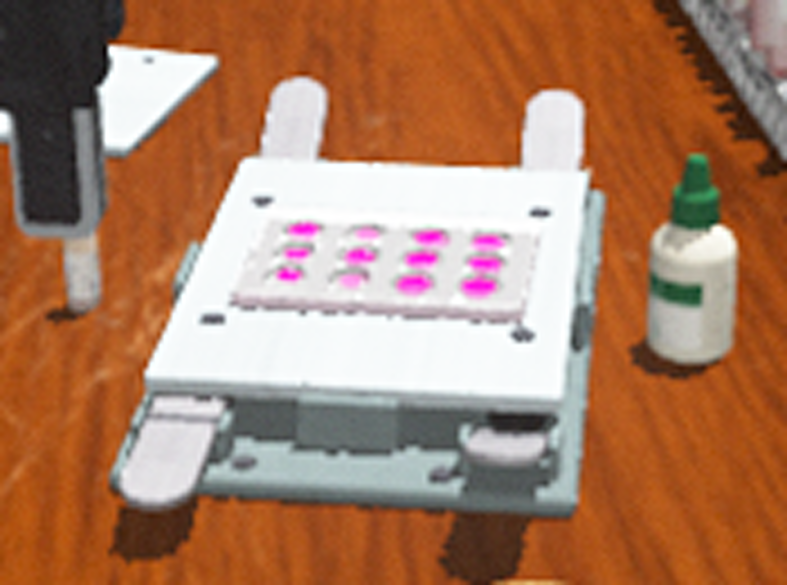

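View pics/s5.png

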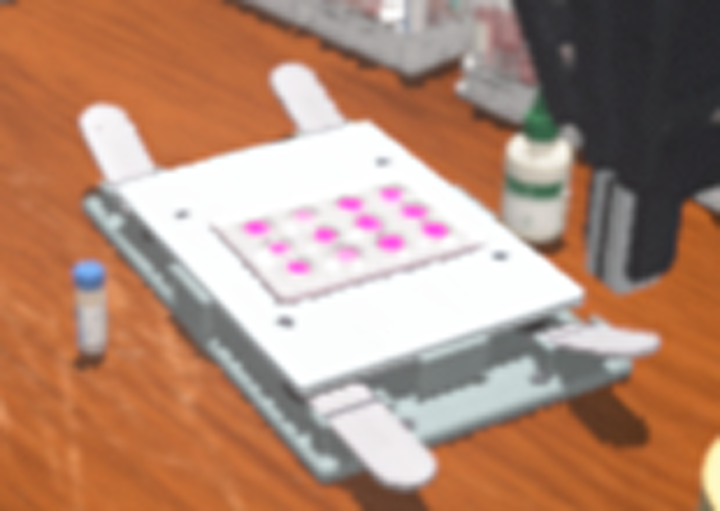

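Tab 2 lies flat: its tip is at side-crop (153,507), against a predicted 503 if flat and 435 if up. The other three tabs stand, the platform is level, the vial and bottle are upright, and the gripper is clear.

```bash
python3 -c "
from rig import ticket
print(ticket.sign_off())"
```

```text
the job is handed in; nothing more can be done
None
```

The rocking corner was corner 2 (near right). Its shim tab is now pressed flat, and the job was handed in at about 10 s on the robot's clock.

- **Finding the corner:** Corner 1 (near left) was sound: it took 21 N without sinking. Corner 2 sank about 4.3 mm, to a hard stop at 10 N. I did not press corners 3 and 4, since corner 2 had already given.
- **Pressing the tab:** I pressed shim_2 down to its hard stop at 24.6 N, with the fingertips at 20.4 mm height. Then I lifted clear.
- **Last checks:** In the side picture the tip of tab 2 is within about 4 pixels of where a flat tab should show. In the side and scene pictures the other three tabs stand and the platform looks level. The well plate, bottle and vial look undisturbed. The arm is clear of everything, about 0.17 m above the desk, with no contact force beyond sensor noise.

No check failed or disagreed. I judged the platform's level and the mended corner's height only by eye from the pictures.

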